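# Tip two parts crates and push the stamped one to the dispatch line

### The arm

A 7-joint arm with a two-finger parallel gripper is mounted at the origin on a cart in front of the work surface, level with it; the furniture and walls round the work are solid. World frame = base frame: x ahead of the robot, y to its left, z up, the work surface at z = 0. Lengths are in m, angles in rad, forces in N, time in s.
With the tool pointing down it reaches from about 0.425 to 0.825 m from the base axis. Payload 3.6 kg.
Tool frame: the origin (TCP) lies where the fingers leave the gripper's body, on its centre line; the fingertips stand 73 mm ahead of it and the grasp point (between the pads) lies 54 mm ahead of it; z points along the fingers, y is the line along which they close (so a half turn about z gives the same grasp; the last joint's range is limited). The gripper opens to 85 mm and grips with 20 to 120 N. Pads are 22 mm wide; open, the fingers measure 114 mm over their backs; the gripper's body (76 mm by 85 mm) begins 54 mm behind the grasp point. The pads swing forward as they close: fully open they stand 13 mm farther back than shut.
Start: joints at [1.2, 0.615, -0.013, 1.423, 0.008, 1.103, -0.04], TCP at [0.219, -0.612, 0.304] pointing down, gripper open.
Joint ranges: [-3.12, 3.12], [-0.3, 2.06], [-1.34, 1.32], [0.26, 2.42], [-1.36, 4.5], [0.01, 1.98], [-2.84, 2.84]. Speed limits (rad/s): [2.79, 2.79, 3.14, 3.14, 3.14, 3.14, 3.14].

### API

Orientations are given as a unit quaternion [x, y, z, w].
In Python, from station import arm, snapshot, camera_info, ticket gives the robot as it stands. Calls block until the motion is done:
- arm.movep(position, orientation): joint-space move of the TCP to a pose.
- arm.line_to(position, velocity=0.15, ori=None): straight line of the TCP; ori=None keeps the orientation; velocity is the mean speed in m/s.
- arm.move_j(angles): joint-space move.
- arm.move_gripper(opening, effort=None): opening from 0.0 (shut) to 1.0 (fully open); effort is the grip in N (None keeps the last); returns when the fingers have stopped.
- arm.pause(seconds).
- arm.ik(position, orientation): joint angles nearest the present ones, or None.
- snapshot(name): name is "side" or "top"; returns the picture (480x640x3 uint8, blue, green, red); there is no depth.
- camera_info(name): a dict with "fx", "fy", "cx", "cy" (pixels), "R" (3x3) and "t" (3): a world point X has camera coordinates R X + t. Camera axes: x right, y down, z forward; pixel columns grow to the right and rows downward; lengths in m; the calibration is good to about 2 mm. A picture is of the moment at which its call begins. camera_info takes no time and is no camera call.
A pose or a line that the arm cannot do raises arm.MotionError and nothing moves.
- ticket.finish_job(): hands the job in; it is judged then, once.
Readings, each from a call of its own:
- arm.read_time(): time.
- arm.read_joint_positions(): joint angles.
- arm.read_dq(): joint speeds.
- arm.read_effort(): joint torques, N m.
- arm.read_tool_pos(): TCP position.
- arm.read_eef_rot(): TCP orientation.
- arm.read_ft_force(): force on the tool from outside, world axes, zero at the start.
- arm.read_wrist_torque(): the same for the moment, N m.
- arm.read_opening(): opening from 0.0 (shut) to 1.0 (fully open).
- arm.read_finger_force(): force on a finger pad.
Only numpy, scipy, OpenCV 4.12 (cv2) and the standard library are available. Lean on these libraries where they do the work, as an engineer would, in place of code of your own. Each camera call takes 0.05 s, during which the arm holds its last target. There are 200 camera calls.

### The job

Pushing with the fingertips, tip each of the two blue crates over away from you, onto the wall opposite its white card, so that both lie with their bottoms facing you, and see which one has the red ring stamped underneath. Then push that crate, still lying so, away from you until the middle of its open end is over the yellow dispatch line, and leave the other lying well short of the line. Never lift or carry a crate off the bench, and leave the drill chuck, the tin and the bearing alone.

Things in the scene. Friction and masses are not known exactly. Their poses are not given: they have to be found in the camera images.
- crate_a: The stamped crate: red ring and dot on a white disc, 54 in diameter, under it. Open-topped empty blue crate, 66 deep (own x) x 96 wide (own y) x 95 high (own z), walls 4, 0.25 kg, upright at the start. Origin: centre of the underside; +z out of the open mouth; +x away from the robot (turned 0.28 to 0.5 rad to the right); the wall with a blank white card (-x) faces the robot.
- crate_a_mouth (a point): Centre of the open mouth of that crate (own x 0, y 0, z 95). Once tipped, the mouth points away from the robot.
- crate_a_far_wall (a point): Centre of the outer face of its wall away from the robot (own x +33, y 0, z 47.5); this wall is on the bench once the crate is tipped over: it then lies 66 high.
- crate_a_edge (a point): Middle of its far bottom edge (own x +33, y 0, z 0). A push away from the robot near the top of the near wall rocks the crate over this edge, which stays on the bench; past some 35 degrees it falls on by itself.
- crate_b: The crate without a stamp, plain blue underneath. Open-topped empty blue crate, 66 deep (own x) x 96 wide (own y) x 95 high (own z), walls 4, 0.25 kg, upright at the start. Origin: centre of the underside; +z out of the open mouth; +x away from the robot (turned 0.28 to 0.5 rad to the right); the wall with a blank white card (-x) faces the robot.
- crate_b_mouth (a point): Centre of the open mouth of that crate (own x 0, y 0, z 95). Once tipped, the mouth points away from the robot.
- crate_b_far_wall (a point): Centre of the outer face of its wall away from the robot (own x +33, y 0, z 47.5); this wall is on the bench once the crate is tipped over: it then lies 66 high.
- crate_b_edge (a point): Middle of its far bottom edge (own x +33, y 0, z 0). A push away from the robot near the top of the near wall rocks the crate over this edge, which stays on the bench; past some 35 degrees it falls on by itself.
- dispatch_line: The dispatch line: a flat yellow painted band on the bench, 50 wide (own x, pointing away from the robot) and 540 long (own y, across the bench), beyond both crates. Origin at its centre, on the bench top; nothing sticks up.
- drill_chuck: Bystander: grey steel drill chuck, 46 in diameter, 68 high, standing right of the crates. Origin at the centre of its underside.
- grease_tin: Bystander: small round red tin, 76 in diameter, 58 high, standing left of the crates. Origin at the centre of its underside.
- bearing: Bystander: ball bearing lying flat, 52 in diameter, 15 high, on the robot's side of the crates. Origin at the centre of its underside.
Mind the look-alikes: they are no part of the job. Leave any black look-alike of the crate_a alone.

How it is judged:
On the way, in this order (a step that is already met when the one before it is completed fails the run):
1. both crates lie on their far walls, bottoms facing the robot, neither at the line yet (height (world z) of each of crate_a_far_wall, crate_b_far_wall below 0.015 m and angle between crate_a's own z axis and vertical between 1.4 and 1.75 rad and angle between crate_b's own z axis and vertical between 1.4 and 1.75 rad and x of crate_b_mouth in the frame of dispatch_line below -0.045 m and x of crate_a_mouth in the frame of dispatch_line below -0.035 m), for 0.2 s.
2. the middle of the stamped crate's mouth is over the dispatch line (x of crate_a_mouth in the frame of dispatch_line between -0.035 and 0.035 m and y of crate_a_mouth in the frame of dispatch_line between -0.27 and 0.27 m and height (world z) of crate_a_far_wall below 0.015 m and angle between crate_a's own z axis and vertical between 1.4 and 1.75 rad), for 0.2 s.
At the end, for the whole second after the job is handed in: Both crates lie on their far walls, bottoms facing the robot and at rest; the middle of the stamped crate's mouth is within 35 mm of the centre line of the yellow band and between its ends; the mouth of the other crate is at least 45 mm short of the band's centre line (all of step 2 and height (world z) of crate_b_far_wall below 0.015 m and angle between crate_b's own z axis and vertical between 1.4 and 1.75 rad and x of crate_b_mouth in the frame of dispatch_line below -0.045 m and linear speed of each of crate_a, crate_b below 0.02 m/s); the robot touches nothing.
It fails at once if a crate is lifted or tipped the wrong way: its far bottom edge leaves the bench by more than 20 mm (height (world z) of any of crate_a_edge, crate_b_edge above 0.02 m).
It fails at once if the drill chuck, the tin or the bearing is moved by more than 25 mm (distance of any of drill_chuck, grease_tin, bearing from where it was at the start of the episode above 0.025 m).
It also fails if it takes over 59 s, if anything falls off the work surface, if the arm or the gripper's body presses on something with over 40 N, if the wrist force passes 120 N, or if a joint passes its speed limit or range.

## Working session

There is one attempt and no reset: what is moved stays moved. The work goes in short steps, each a Python script; the robot and the scene stay as the last script left them, time stands still between calls to the robot, and variables do not carry over. Pictures are saved under pics/ and viewed, at most 10 in all, crops included, and the job is handed in when it is done.

```bash
mkdir -p pics; python3 - <<'E'
from station import arm, snapshot, camera_info
import cv2
for n in("side","top"):
    im=snapshot(n); cv2.imwrite(f"pics/{n}0.png",im); c=camera_info(n); print(n,{k:(v.tolist() if hasattr(v,'tolist') else v) for k,v in c.items()})
print(arm.read_time(),arm.read_tool_pos(),arm.read_eef_rot())
E
```

```text
side {'fx': 556.1902198134117, 'fy': 556.1902198134117, 'cx': 318.42780057550397, 'cy': 242.28684125586042, 'R': [[-0.8500753433641137, -0.5265553686516615, 0.010552456988613358], [-0.23597100904167534, 0.36288779880130423, -0.9014599982101246], [0.47083924379371506, -0.7687989914309572, -0.43273377182571016]], 't': [0.37350890686902094, 0.26629771204608416, 0.7760753155103877]}
top {'fx': 449.86637286355017, 'fy': 449.86637286355017, 'cx': 320.8809860944284, 'cy': 244.99513181427486, 'R': [[-0.02750999962490728, -0.9996167701077048, -0.0030842892337532794], [-0.9880961472757074, 0.027659871915350805, -0.15133054954149117], [0.15135786619644495, -0.0011155290521678773, -0.9884784023616261]], 't': [-0.1527930107514118, 0.5504802700736416, 1.1042582124045865]}
0.1 [ 0.21894255 -0.61145127  0.30284261] [ 9.85254986e-01  1.71088350e-01 -2.08992886e-04 -1.15983808e-03]
```

View pics/top0.png

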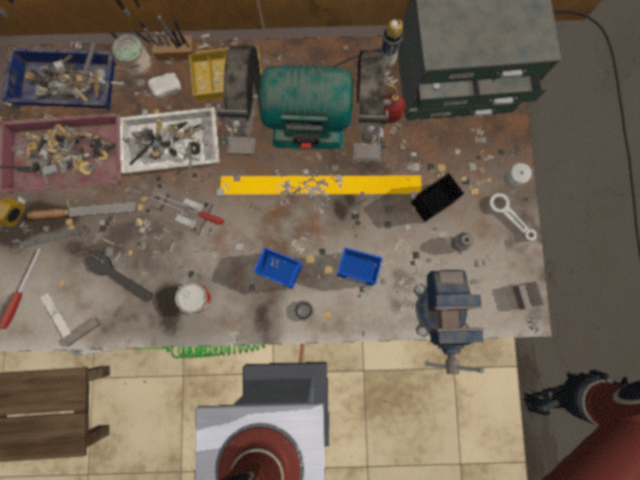

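View pics/side0.png

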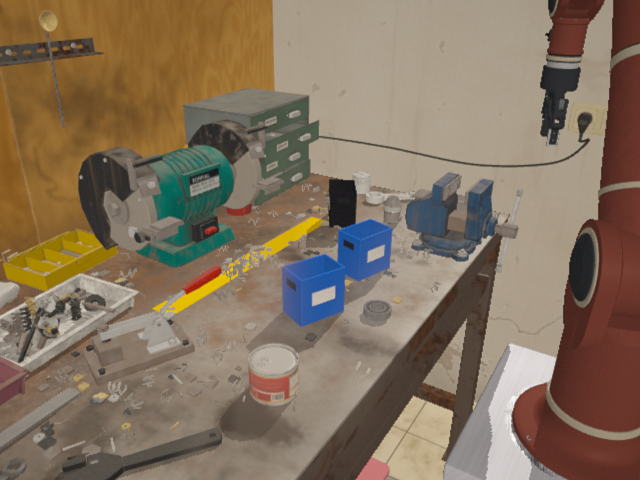

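The blue crates are at top (278,268) and (359,266), and at side (313,290) and (364,248). Things that could be mistaken for them are the black crate at top (437,197), the blue-black tray at (60,78), the blue vise at (455,310), and the white and yellow trays. I choose the two bright blue open crates with white cards. The tin is at (192,298), the bearing at (303,311), and the chuck at (462,242).

```bash
cat > h.py <<'E'
import numpy as np, cv2
from station import arm, snapshot, camera_info
from scipy.spatial.transform import Rotation as Ro
def cast(n,uv,z):
    c=camera_info(n);R=np.array(c["R"]);t=np.array(c["t"]);C=-R.T@t
    uv=np.atleast_2d(np.asarray(uv,float))
    d=np.c_[(uv[:,0]-c["cx"])/c["fx"],(uv[:,1]-c["cy"])/c["fy"],np.ones(len(uv))]@R
    return C+d*((z-C[2])/d[:,2])[:,None]
def proj(n,X):
    c=camera_info(n);p=np.atleast_2d(X)@np.array(c["R"]).T+np.array(c["t"])
    return np.c_[p[:,0]/p[:,2]*c["fx"]+c["cx"],p[:,1]/p[:,2]*c["fy"]+c["cy"]]
def blobs(im,lo,hi,amin=150):
    m=cv2.inRange(cv2.cvtColor(im,cv2.COLOR_BGR2HSV),lo,hi)
    cs,_=cv2.findContours(m,cv2.RETR_EXTERNAL,cv2.CHAIN_APPROX_NONE)
    return [c[:,0] for c in cs if cv2.contourArea(c)>amin]
BLUE=((108,190,70),(125,255,255)); YEL=((20,200,150),(32,255,255))
E
python3 - <<'E'
from h import *
im=cv2.imread("pics/top0.png"); s=cv2.imread("pics/side0.png")
np.set_printoptions(precision=3,suppress=True)
for b in blobs(im,*BLUE):
    print("blue",b.min(0),b.max(0),cv2.contourArea(b))
    if not(200<b[:,1].mean()<320 and 230<b[:,0].mean()<400):continue
    P=cast("top",b,.095)[:,:2].astype(np.float32)
    print(cv2.minAreaRect(P), cv2.boxPoints(cv2.minAreaRect(P)))
for b in blobs(im,*YEL):
    P=cast("top",b,0)[:,:2].astype(np.float32); print("yel",b.min(0),b.max(0),cv2.minAreaRect(P),cv2.boxPoints(cv2.minAreaRect(P)).tolist())
for n,p,z in(("tin",(188,298),.058),("bear",(303.5,311),.015),("chuck",(463,240),.068),("black",(437,197),.095)): print(n,cast("top",p,z))
a=cv2.resize(im[235:325,235:395],None,fx=5,fy=5,interpolation=cv2.INTER_CUBIC)
b=cv2.resize(s[210:330,275:405],(160*5*0+120*1,110)) 
cv2.imwrite("pics/crop0.png",a)
E
```

```text
blue [339 250] [379 283] 871.5
((0.4832649827003479, -0.2589065730571747), (0.08914265781641006, 0.06486344337463379), 73.83118438720703) [[ 0.44  -0.293]
 [ 0.502 -0.311]
 [ 0.527 -0.225]
 [ 0.465 -0.207]]
blue [256 249] [300 286] 925.0
((0.48579785227775574, -0.06280851364135742), (0.09696999937295914, 0.061259474605321884), 66.07455444335938) [[ 0.438 -0.095]
 [ 0.494 -0.12 ]
 [ 0.533 -0.031]
 [ 0.477 -0.006]]
yel [315 176] [420 193] ((0.7138532400131226, -0.29841846227645874), (0.283587247133255, 0.04734504222869873), 88.36813354492188) [[0.6861523985862732, -0.4394804537296295], [0.7334782481193542, -0.44082871079444885], [0.7415540814399719, -0.15735647082328796], [0.6942282319068909, -0.15600821375846863]]
yel [221 176] [309 193] ((0.7217329740524292, -0.02151719480752945), (0.23799873888492584, 0.047371625900268555), 88.37525939941406) [[0.6946826577186584, -0.1397971510887146], [0.7420352101325989, -0.14114029705524445], [0.7487832903862, 0.0967627614736557], [0.7014307379722595, 0.09810590744018555]]
tin [[0.42  0.164 0.058]]
bear [[ 0.381 -0.119  0.015]]
chuck [[ 0.545 -0.522  0.068]]
black [[ 0.65  -0.457  0.095]]
```

View pics/crop0.png

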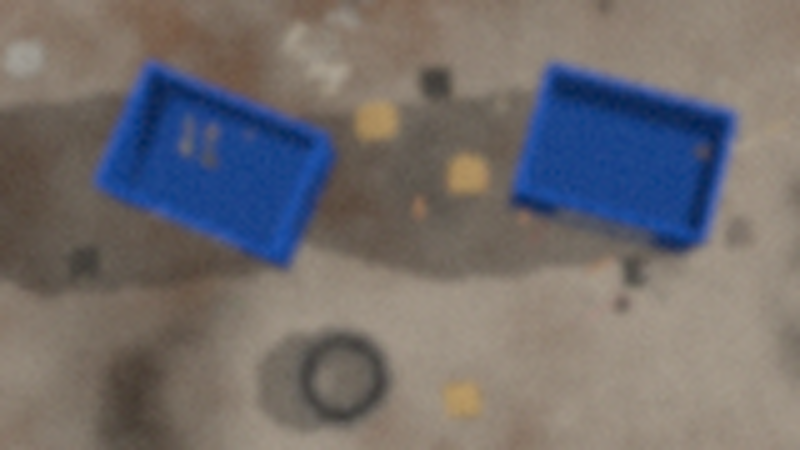

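The crop shows both rims clearly: the left corners are at crop (150,62), (330,140), (287,265), (97,183) and the right ones at (550,65), (737,118), (697,240), (515,200). The right crate's white card lies in shadow, and the bearing is at crop (343,377). Both are the blue crates I want.

```bash
cat >> h.py <<'E'
def ori(psi,flip=False):
    c,s=np.cos(psi),np.sin(psi)
    k=-1 if flip else 1
    return Ro.from_matrix(np.array([[k*c,k*s,0],[k*s,-k*c,0],[0,0,-1.]])).as_quat()
E
python3 - <<'E'
from h import *
np.set_printoptions(precision=3,suppress=True)
for nm,q in(("L",[(150,62),(330,140),(287,265),(97,183)]),("R",[(550,65),(737,118),(697,240),(515,200)])):
    P=cast("top",np.array(q)/5+[235-.4,235-.4],.095)[:,:2]   # far-left,far-right,near-right,near-left
    e=P-np.roll(P,-1,0); w=P[0]-P[1]+P[3]-P[2]; psi=np.arctan2(w[1],w[0])-np.pi/2
    c=P.mean(0); print(nm,c,psi,np.linalg.norm(e,axis=1))
    d=np.array([np.cos(psi),np.sin(psi)])
    for f in(0,1):
        print(f,[None if (j:=arm.ik([*(c+d*(s)),z],ori(psi,f))) is None else np.round(j,2) for s,z in((-.069,.152),(.03,.152),(-.069,.25))])
    print("side check",proj("side",np.c_[P,np.full(4,.095)]))
E
```

```text
L [ 0.487 -0.063] -0.43499857381756946 [0.096 0.063 0.1   0.064]
0 [array([-0.05,  0.54,  0.11,  2.21, -0.15,  0.4 , -1.82]), array([ 0.01,  0.63,  0.13,  1.96, -0.15,  0.56, -1.76]), array([ 0.04,  0.35, -0.02,  2.1 ,  0.01,  0.68, -1.99])]
1 [array([ 0.36,  0.58, -0.48,  2.2 ,  0.57,  0.49,  0.57]), array([ 0.48,  0.69, -0.58,  1.95,  0.59,  0.68,  0.66]), array([ 0.54,  0.43, -0.71,  2.09,  0.41,  0.76,  0.72])]
side check [[282.531 265.728]
 [326.145 253.204]
 [347.955 265.736]
 [301.39  280.244]]
R [ 0.485 -0.26 ] -0.2769378077089457 [0.094 0.062 0.089 0.068]
0 [array([ 0.41,  0.59,  0.09,  2.06, -0.11,  0.49, -1.26]), array([ 0.37,  0.69,  0.11,  1.79, -0.12,  0.66, -1.3 ]), array([ 0.42,  0.43,  0.08,  1.97, -0.05,  0.75, -1.32])]
1 [array([ 0.84,  0.65, -0.54,  2.05,  0.58,  0.6 ,  1.19]), array([ 0.8 ,  0.76, -0.58,  1.78,  0.57,  0.78,  1.22]), array([ 0.94,  0.5 , -0.68,  1.95,  0.42,  0.83,  1.33])]
side check [[338.943 229.738]
 [370.65  218.512]
 [390.703 227.951]
 [362.397 240.376]]
```

```bash
cat >> h.py <<'E'
def tip(c,psi,s0=-.069,s1=.022,z=.152,v=.07):
    c=np.array(c);d=np.array([np.cos(psi),np.sin(psi)]);o=ori(psi)
    P=lambda s,z:[*(c+d*s),z]
    arm.movep(P(s0,.24),o); arm.line_to(P(s0,z),.15); arm.line_to(P(s1,z),v)
    f=arm.read_ft_force(); arm.pause(.3); arm.line_to(P(s1-.02,.24),.2); print("t",arm.read_time(),"F",f)
E
python3 - <<'E'
from h import *
arm.move_gripper(.45)
tip([.485,-.26],-.285)
s=snapshot("side");t=snapshot("top");cv2.imwrite("pics/tipR.png",np.vstack([s[190:340,240:480],t[190:340,240:480]]))
cv2.imwrite("pics/tipR.png",cv2.resize(cv2.imread("pics/tipR.png"),None,fx=2,fy=2))
E
```

```text
t 5.2833 F [ 0.77179039  0.93027296 -0.27997667]
```

View pics/tipR.png

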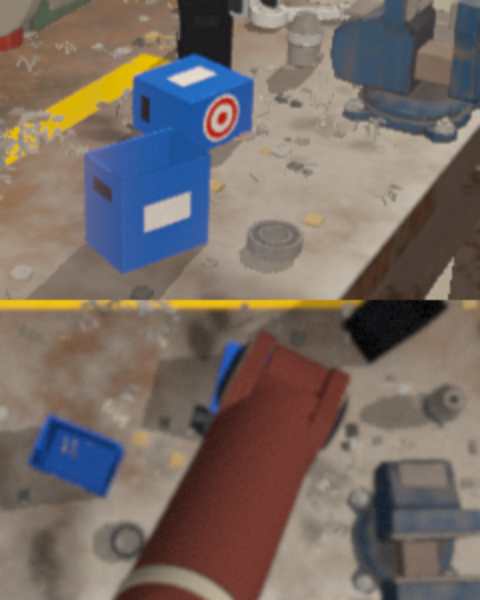

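The right crate has tipped cleanly, card up, and its bottom shows the red ring (side about (351,249)), so it is crate_a. The left crate is unmoved. I'll tip the left one next.

```bash
python3 - <<'E'
from h import *
tip([.487,-.063],-.425,s0=-.066)
s=snapshot("side")
o=ori(0); arm.movep([.43,-.03,.34],ori(-.425))
t=snapshot("top");cv2.imwrite("pics/raw1.png",t)
cv2.imwrite("pics/tipL.png",cv2.resize(np.vstack([s[190:340,240:480],t[190:340,200:440]]),None,fx=2,fy=2))
E
```

```text
t 9.35 F [-0.79277383 -0.12609739  1.12564653]
```

View pics/tipL.png

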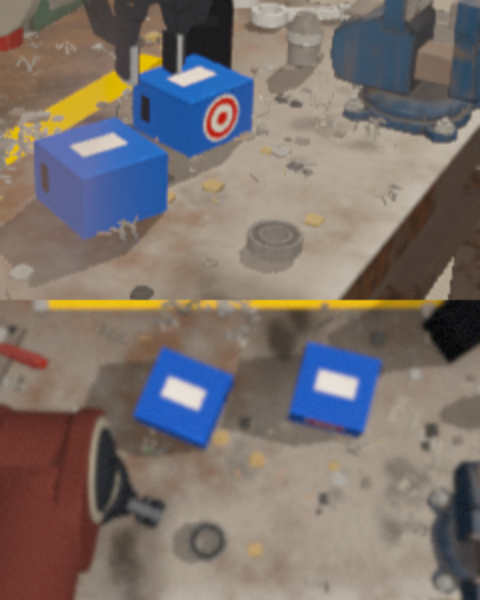

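Both crates now lie with their cards up. crate_a's far rim corners are at crop (309,343) and (382,358), which is raw (354.5,211.5) and (391,219). crate_b is at crop (185,397) and the black crate's corner is near raw (412,201).

```bash
cat > m.py <<'E'
from h import *
np.set_printoptions(precision=3,suppress=True)
def measure(t):
    out=[]
    for b in blobs(t,*BLUE):
        if not(150<b[:,1].mean()<320 and 230<b[:,0].mean()<410):continue
        P=cast("top",b,.066)[:,:2].astype(np.float32)
        # far and side edges are true at z=.066; near side may include the bottom face
        A=cv2.approxPolyDP(cv2.convexHull(P),.012,True)[:,0]
        r=cv2.boxPoints(cv2.minAreaRect(P)); r=r[np.argsort(-r[:,0])]
        fl,fr=sorted(r[:2],key=lambda p:-p[1])
        if np.linalg.norm(fl-fr)>.15: continue
        w=fl-fr; psi=np.arctan2(w[1],w[0])-np.pi/2; m=(fl+fr)/2
        line=.7217+.0284*(m[1]+.0215); ex=(m[0]-line)*np.cos(.0284)
        out.append((m,psi,ex)); print("mouth",m,"psi",psi,"line x",ex,"size",cv2.minAreaRect(P)[1],"fl",fl,"fr",fr)
    return out
E
python3 - <<'E'
from m import *
measure(cv2.imread("pics/raw1.png"))
print("a far corners",cast("top",[(354,211),(390.5,218.5)],.066))
t=cv2.imread("pics/raw1.png")
m=cv2.inRange(t,(0,0,0),(22,22,22))[160:235,400:475]
c=max(cv2.findContours(m,cv2.RETR_EXTERNAL,cv2.CHAIN_APPROX_NONE)[0],key=cv2.contourArea)[:,0]+[400,160]
for z in(0,.095): print(z,cv2.boxPoints(cv2.minAreaRect(cast("top",c,z)[:,:2].astype(np.float32))))
E
```

```text
mouth [ 0.603 -0.114] psi -0.42064846 line x -0.11601965170674161 size (0.09415973722934723, 0.09270840138196945) fl [ 0.622 -0.071] fr [ 0.584 -0.157]
mouth [ 0.613 -0.298] psi -0.29289198 line x -0.10107278348064538 size (0.09052643924951553, 0.09631846100091934) fl [ 0.626 -0.254] fr [ 0.6   -0.341]
a far corners [[ 0.627 -0.254  0.066]
 [ 0.605 -0.345  0.066]]
0 [[ 0.613 -0.445]
 [ 0.682 -0.552]
 [ 0.736 -0.517]
 [ 0.667 -0.41 ]]
0.095 [[ 0.594 -0.423]
 [ 0.657 -0.521]
 [ 0.707 -0.489]
 [ 0.643 -0.391]]
```

```bash
python3 - <<'E'
from m import *
psi=-.27; m=np.array([.614,-.2985]); d=np.array([np.cos(psi),np.sin(psi)]); o=ori(psi)
P=lambda s,z:[*(m+d*(s-.106)),z]
arm.movep(P(-.03,.24),o); arm.line_to(P(-.03,.104),.15); arm.line_to(P(.100,.104),.05)
print(arm.read_ft_force()); arm.line_to(P(.07,.104),.1); arm.line_to(P(.03,.26),.2)
arm.movep([.43,-.03,.34],ori(-.425)); print(arm.read_time())
t=snapshot("top"); s=snapshot("side"); measure(t)
cv2.imwrite("pics/push.png",cv2.resize(np.vstack([s[150:300,240:480],t[150:300,220:460]]),None,fx=2,fy=2))
E
```

```text
[-1.199  0.116 -1.451]
17.3167
mouth [ 0.603 -0.114] psi -0.4249369 line x -0.11608763318164465 size (0.09402354061603546, 0.09304788708686829) fl [ 0.622 -0.071] fr [ 0.584 -0.157]
mouth [ 0.707 -0.323] psi -0.2773236 line x -0.005870179504664329 size (0.09160982817411423, 0.1007547602057457) fl [ 0.72  -0.278] fr [ 0.695 -0.367]
```

View pics/push.png

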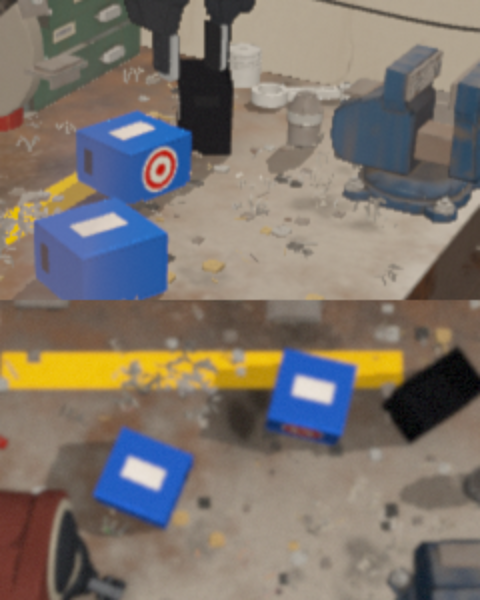

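The ringed crate lies at crop (312,397), with its mouth measured 6 mm short of the band's centre line. The other crate is 116 mm short, and the black crate hasn't moved. I'm handing the job in.

```bash
python3 -c "
from station import ticket; print(ticket.finish_job())"
```

```text
the job is handed in; nothing more can be done
None
```

The job is handed in, with no verdict returned: both crates are tipped onto their far walls, the red-ring crate (the right one) has its mouth about 6 mm short of the dispatch line's centre, and the plain crate lies about 116 mm short of it.

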